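# Start the clamp screw in its threaded boss

## Robot

A 7-joint arm with a two-finger parallel gripper is mounted at the origin on a cart in front of the work surface, level with it; the furniture and walls round the work are solid. World frame = base frame: x ahead of the robot, y to its left, z up, the work surface at z = 0. Lengths are in m, angles in rad, forces in N, time in s.
With the tool pointing down it reaches from about 0.4 to 0.875 m from the base axis. Payload 19.3 kg.
Tool frame: the origin (TCP) lies at the very end of the fingers, on their centre line; the grasp point (between the pads) lies 19 mm behind it; z points along the fingers, y is the direction in which the jaws open and shut (so a half turn about z gives the same grasp; the last joint's range is limited). The gripper opens to 85 mm and grips with 20 to 120 N. Pads are 22 mm wide; open, the fingers measure 114 mm over their backs; the gripper's body (76 mm by 85 mm) begins 54 mm behind the grasp point. The pads swing forward as they close: fully open they stand 13 mm farther back than shut.
Start: joints at [-1.251, 0.521, -0.036, 1.599, 0.021, 1.021, -0.113], TCP at [0.238, 0.578, 0.231] pointing down, gripper open.
Joint ranges: [-2.91, 2.91], [-0.3, 2.13], [-1.5, 1.42], [0.17, 2.43], [-1.26, 4.41], [0.16, 1.93], [-2.52, 2.52]. Speed limits (rad/s): [1.89, 1.89, 2.39, 2.39, 3.01, 3.01, 3.01].

## Interface

Orientations are given as [roll, pitch, yaw] about the fixed x, y, z axes, in that order (R = Rz(yaw) Ry(pitch) Rx(roll)).
In Python, from workcell import bot, grab_frame, calibration, workorder gives the robot as it stands.
- The arm moves only by the tool move_arm, never from a script. Its arguments are lists of equal length, an entry for each row: "jaw": the closure in counts, from 0 (fully open) to 255 (shut); "dp": the shift along the tool's x, y, z in units of 800 mm (1.0 is 800 mm), a list of three; "rotation": the turn, a rotation vector about the tool's x, y, z in units of pi rad (1.0 is pi rad), a list of three. In form: {"jaw": [jaw, ...], "dp": [[dx, dy, dz], ...], "rotation": [[rx, ry, rz], ...]}. A call has 1 to 10 rows; each row shifts and turns the commanded pose from where the row before left it, along the tool's axes as they then stand; what a row does not reach is not made up. A row lasts 1/8 s, in which the tool goes at most 62.5 mm and 10.7 degrees, less where a joint would pass 70% of its speed; a pose out of reach is approached as far as the arm can. A call with a number of a shift or a turn outside -1 to 1 is refused whole. A call with a gripper value outside its range is refused whole. The fingers move at their own pace and stop on an object; "squeeze" is the grip in N (left out, the last holds). Time passes only in rows, so rows that do not move let the fingers close. It gives the time, the measured TCP pose, the force and the opening at its end, in the units of the state.
- bot.observe(): the state, without advancing time (a new reading comes with each control period).
- grab_frame(name): name is "scene" or "top" or "wrist"; returns the picture (480x640x3 uint8, blue, green, red); there is no depth.
- calibration(name): a dict with "camera_matrix" (3x3 intrinsics, pixels), "T" (4x4, takes a point from camera to world coordinates). Camera axes: x right, y down, z forward; pixel columns grow to the right and rows downward; lengths in m; the calibration is good to about 2 mm. A picture is of the moment at which its call begins: read the wrist's pose just before it. calibration takes no time and is no camera call; for the wrist camera it gives the pose at the moment of the call.
- workorder.job_done(): hands the job in, once; it reports no verdict.
The state is a dict: "clock": time; "qpos": joint angles; "qd": joint speeds; "joint_efforts": joint torques, N m; "position": TCP position; "tool_rot": TCP orientation; "force": force on the tool from outside, world axes, zero at the start; "moment": the same for the moment, N m; "grip_width": finger opening in m.
Only numpy, scipy, OpenCV 4.12 (cv2) and the standard library are available. Lean on these libraries where they do the work, as an engineer would, in place of code of your own. Each camera call takes 0.05 s, during which the arm holds its last target. There are 200 camera calls.

## Task

Take the T-handled clamp screw out of its blue rest and stand it, nose down, in the threaded boss on top of the bridge, with the yellow end of its handle a little clockwise (seen from above) of the yellow mark on the boss, so that it rests on top of the thread. Without forcing it, turn the screw backward, anticlockwise, until you feel it drop off the thread end, then turn it forward, clockwise, one full turn so that it is started. Finish while still gripping the handle with the screw upright and started, do not let go at the end, and leave the other things on the table as they are.

Things in the scene. Friction and masses are not known exactly. Their poses are not given: they have to be found in the camera images.
- screw: Loose steel clamp screw, 139 mm tall, 0.45-0.7 kg. Origin: centre of its lower tip; z up its axis, x along the cross bar to the yellow end. Plain nose 23 mm thick (tip chamfered to 15) from 0 to 38 mm; one-start right-hand thread, 30 mm over the crests, 10 mm pitch, from 38 to 85 mm; collar 50 mm wide from 85 to 93 mm; then a round stem 14 mm thick up to the bar. Clockwise from above runs it down.
- handle (a point): Middle of the screw's cross bar: square bar 14 x 14 mm, 100 mm long along the screw's x, 132 mm above the tip. 32 mm of the 14 mm stem are free between collar and bar, so it can be gripped from above across the bar's middle.
- mark (a point): Middle of the yellow painted end of the cross bar, 46 mm from the screw's axis on its x side, 132 mm above the tip.
- thread_end (a point): Lower end of the screw's thread, 13 mm from the axis on the x side (below the yellow end of the bar), 40 mm above the tip. In the boss it rests on the boss's thread: 50 mm above the boss's origin near the mark, 1.6 mm lower for each radian clockwise of it. Just past the mark anticlockwise (0 to 0.2 rad) it drops 10 mm.
- tip (a point): Centre of the screw's lower tip.
- boss: Fixed round steel boss, 57 mm across, 62 mm tall, upright, welded into the bridge. Origin: centre of its underside, 62 mm above the table; z up; x to the yellow mark on its top face. Below the mouth a bore 32 mm wide; 48 mm above the origin a 10 mm pitch right-hand thread begins with a blunt end right under the mark and winds down clockwise; it and the plain bore below are 24.6 mm wide inside.
- mouth (a point): Centre of the boss's top opening (36 mm wide), 124 mm above the table. A firm grip may hold the screw up at the drop until it is let down or pushed lightly. Turned clockwise after the drop, the screw runs in under the thread start and cannot be pulled out; it then has about 2 mm of play up and down.
- rest: Fixed blue folded-plate rest, 72 x 78 mm (feet 138 mm over all), 91 mm tall, in which the screw hangs upright at the start: its collar lies on the top plate, its shank hangs through a 39 mm hole. Origin: centre of its underside. The screw must be raised 90 mm to clear it.
- bridge: Fixed dark steel bridge that carries the boss: base plate 85 x 150 x 10 mm, two uprights, cross bars up to 96 mm. Origin: centre of its underside, straight below the boss's axis; y runs from one upright to the other.
- tube_offcut: Dark square steel tube, 30 x 70 x 30 mm, lying loose on the bridge's base plate under the boss: the work that will be clamped later. Leave it.
- cutters: Loose blue-handled cutters, 93 x 230 x 13 mm, lying on the table. Leave them.
- paint_marker: Loose yellow and white paint marker, 134 mm long, 17 mm thick, lying on the table. Leave it.
Things that resemble listed ones, but are neither listed nor needed, are in the scene too. Leave any purple look-alike of the screw alone.

How it is judged:
On the way, in this order (a step that is already met when the one before it is completed fails the run):
1. the screw's nose is in the boss, the screw upright (z of tip in the frame of boss below 0.052 m and horizontal distance between tip and mouth below 0.006 m and angle between screw's own z axis and vertical below 0.2 rad).
2. the screw stands on the thread, turned back to where the thread ends are about to meet: yellow end less than half a radian clockwise of the mark (z of thread_end in the frame of boss between 0.0475 and 0.0535 m and x of mark in the frame of boss above 0.0395 m and y of mark in the frame of boss below -0.001 m).
3. turned back past the mark, the screw has dropped one thread (z of thread_end in the frame of boss between 0.0378 and 0.0448 m and x of mark in the frame of boss above 0.003 m and y of mark in the frame of boss above 0.001 m), for 0.1 s.
At the end, for the whole second after the job is handed in: The screw is one full turn in from where it dropped: 20 mm below its first seat (-2.5 to +5.2 mm), yellow end from 1.4 rad anticlockwise to 0.7 rad clockwise of the mark, tilt under 0.12 rad, still, and the fingers still grip it with over 3 N (z of thread_end in the frame of boss between 0.0275 and 0.0352 m and x of mark in the frame of boss above 0.0075 m and y of mark in the frame of boss above -0.0296 m and horizontal distance between tip and mouth below 0.004 m and angle between screw's own z axis and vertical below 0.12 rad and linear speed of screw below 0.01 m/s and angular speed of screw below 0.15 rad/s and contact force between the fingers and screw above 3 N); the arm keeps its last pose, push and grip.
It fails at once if the screw is dropped or tipped over (angle between screw's own z axis and vertical above 0.6 rad).
It fails at once if the screw is forced against the boss (contact force between screw and boss above 80 N).
It fails at once if the tube under the boss is shifted (distance of tube_offcut from where it was at the start of the episode above 0.015 m).
It fails at once if the cutters are shifted (distance of cutters from where it was at the start of the episode above 0.02 m).
It fails at once if the marker is shifted (distance of paint_marker from where it was at the start of the episode above 0.02 m).
It also fails if it takes over 72 s, if anything falls off the work surface, if the arm or the gripper's body presses on something with over 40 N, if the wrist force passes 120 N, or if a joint passes its speed limit or range.

## Working session

There is one attempt and no reset: what is moved stays moved. The work goes in short steps, Python scripts to look and compute and a tool call to move; the robot and the scene stay as the last step left them, time stands still between calls to the robot, and variables do not carry over. Pictures are saved under pics/ and viewed, about 8 in all and at most 12, crops included, and the job is handed in when it is done.

Besides the shell and the picture viewer there is one more tool, called after "Emit:" as name(argument=value, ...), one argument or row to a line, values as JSON. move_arm: Moves the arm, as the interface text tells. Shifts and turns lie within -1 to 1; 1 stands for 800 mm of shift or pi rad of turn. Its arguments: {"type":"object","properties":{"jaw":{"type":"array","items":{"type":"number"}},"dp":{"type":"array","items":{"type":"array","items":{"type":"number","minimum":-1,"maximum":1}}},"rotation":{"type":"array","items":{"type":"array","items":{"type":"number","minimum":-1,"maximum":1}}},"squeeze":{"type":"number"}},"required":["jaw","dp","rotation"]}

```bash
ls; mkdir -p pics; python3 - <<'E'
from workcell import bot, grab_frame, calibration, workorder
import cv2, numpy as np
np.set_printoptions(precision=4,suppress=True)
print(bot.observe())
for n in ("scene","top"):
    im=grab_frame(n); cv2.imwrite(f"pics/{n}0.png",im)
    c=calibration(n); print(n,c["camera_matrix"],c["T"])
E
```

```text
pics
{'clock': 0.0, 'qpos': array([-1.2512,  0.522 , -0.0363,  1.6   ,  0.0212,  1.0211, -0.1128]), 'qd': array([ 0.0019,  0.0005,  0.0011, -0.0013,  0.0025,  0.0009,  0.0011]), 'joint_efforts': array([  0.001 , -92.7122,   1.9808, -36.9934,   0.018 ,   0.0084,
        -0.    ]), 'position': array([0.2374, 0.5778, 0.2307]), 'tool_rot': array([-3.1405,  0.0001,  2.7518]), 'force': array([-1.1464, -0.2382,  0.257 ]), 'moment': array([-0.0145, -0.005 , -0.0908]), 'grip_width': 0.08535346120634332}
scene [[523.8196   0.     325.0602]
 [  0.     523.8196 239.5258]
 [  0.       0.       1.    ]] [[ 0.6731 -0.444   0.5914  0.0445]
 [-0.7395 -0.4112  0.5329 -0.6705]
 [ 0.0066 -0.7961 -0.6052  0.6324]
 [ 0.      0.      0.      1.    ]]
top [[502.1688   0.     325.7657]
 [  0.     502.1688 238.5058]
 [  0.       0.       1.    ]] [[-0.0279 -0.9883  0.15    0.4095]
 [-0.9992  0.0321  0.0257 -0.2178]
 [-0.0302 -0.1492 -0.9883  0.9316]
 [ 0.      0.      0.      1.    ]]
```

View pics/scene0.png

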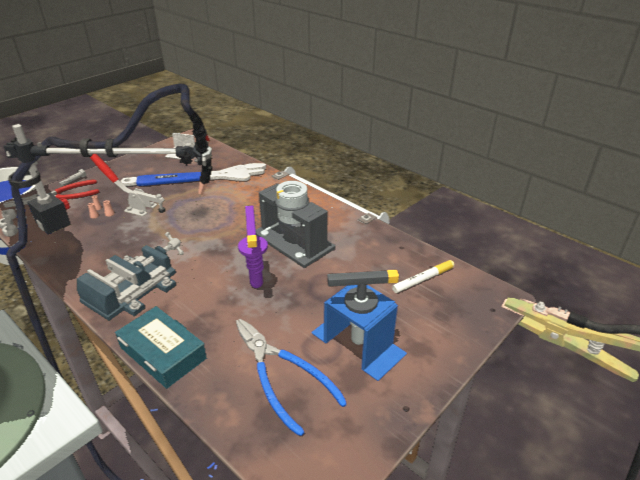

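View pics/top0.png

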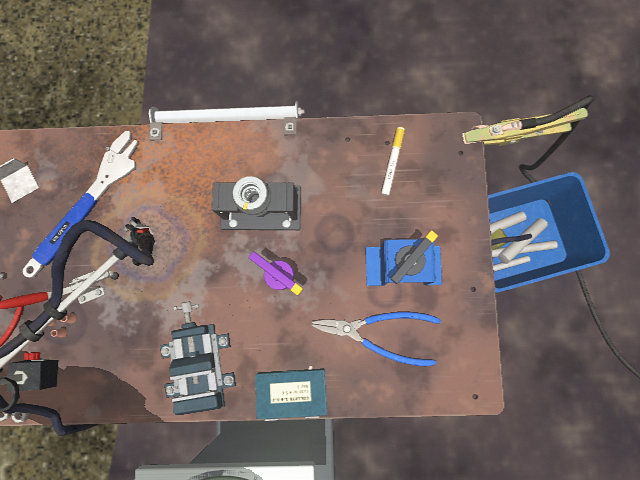

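The scene view shows the dark T-screw with a yellow end (392,276) in the blue rest, the purple look-alike at (252,250), and the boss at (292,195). In the top view the screw's bar runs from (397,280) to yellow (432,237), the purple one sits at (277,275), and the boss mouth is at (250,194). The dark one in the blue rest is the one meant, because it is steel and hangs in the rest. I'll confirm in a crop.

```bash
cat > h.py <<'E'
from workcell import bot, grab_frame, calibration, workorder
import cv2, numpy as np
np.set_printoptions(precision=4,suppress=True)
def ray(n,uv,z,c=None):
    c=c or calibration(n); K,T=c["camera_matrix"],c["T"]
    d=T[:3,:3]@np.linalg.solve(K,[uv[0],uv[1],1.]); o=T[:3,3]
    return o+d*(z-o[2])/d[2]
def proj(n,p,c=None):
    c=c or calibration(n); K,T=c["camera_matrix"],c["T"]
    q=K@(T[:3,:3].T@(np.array(p)-T[:3,3])); return q[:2]/q[2]
def blobs(im,lo,hi,amin=8):
    m=cv2.inRange(cv2.cvtColor(im,cv2.COLOR_BGR2HSV),lo,hi)
    n,l,s,c=cv2.connectedComponentsWithStats(m)
    return [(c[i],s[i,4]) for i in range(1,n) if s[i,4]>=amin]
E
python3 - <<'E'
from h import *
im=cv2.imread("pics/top0.png"); sc=cv2.imread("pics/scene0.png")
a=cv2.resize(im[160:240,200:300],(400,320),interpolation=cv2.INTER_CUBIC)
b=cv2.resize(im[220:300,360:460],(400,320),interpolation=cv2.INTER_CUBIC)
c=cv2.resize(sc[170:226,257:327],(400,280)[:2],interpolation=cv2.INTER_CUBIC)
d=cv2.resize(sc[250:334,320:425],(400,280)[:2],interpolation=cv2.INTER_CUBIC)
cv2.imwrite("pics/crop1.png",np.vstack([np.hstack([a,b]),np.hstack([c,d])]))
for n,i in(("top",im),("scene",sc)):
    for c,s in blobs(i,(18,110,110),(35,255,255),3): print(n,c,s)
print("yellow", ray("top",(432,237),.145),"other",ray("top",(396,280),.145))
print("mouth",ray("top",(250,194),.124), ray("scene",(292,187),.124))
E
```

```text
top [578. 113.] 3
top [574. 114.] 3
top [534. 117.] 5
top [539.3333 116.3333] 3
top [514.4706 119.6471] 17
top [526.5 118. ] 4
top [502. 121.] 3
top [526.5312 132.934 ] 288
top [398.3418 137.2215] 158
top [563. 131.] 3
top [245.1739 206.6087] 23
top [497.8966 234.    ] 87
top [431.5227 235.8409] 88
top [500.2273 244.3636] 22
top [296.5824 289.0769] 91
scene [278.7059 193.2941] 17
scene [251.6571 240.619 ] 105
scene [444.4345 266.0276] 145
scene [392.695 275.922] 141
scene [566.9896 329.1253] 862
scene [636.   339.75] 12
scene [622. 340.] 3
scene [608.7356 362.2712] 295
yellow [ 0.5259 -0.3648  0.145 ] other [ 0.46  -0.305  0.145]
mouth [ 0.6107 -0.0733  0.124 ] [ 0.6184 -0.0701  0.124 ]
```

View pics/crop1.png

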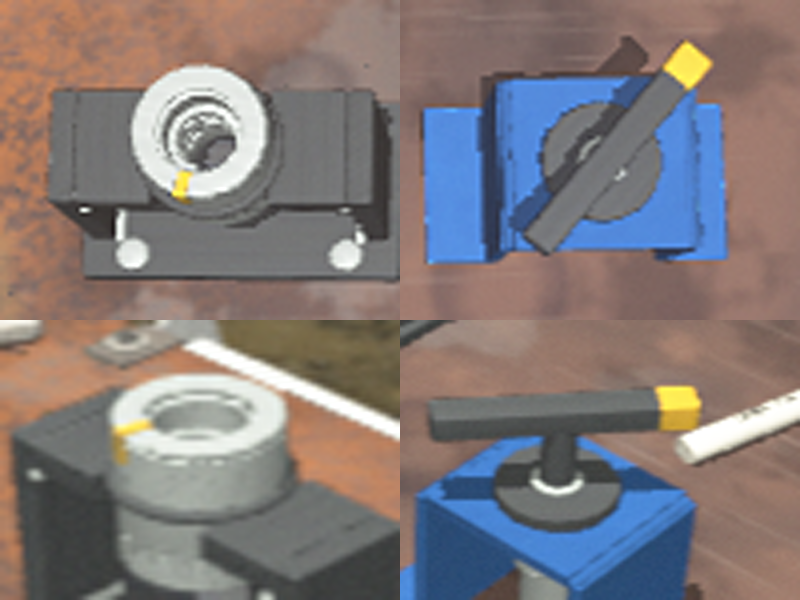

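The crop confirms it: the dark steel screw hangs in the blue rest with its yellow end at top px (435,233) and its far end at (394,281). The boss's yellow mark is at top px (245.5,205.5) and scene px (280,192).

```bash
python3 - <<'E'
from h import *
y=ray("top",(434.8,232.6),.145); o=ray("top",(393.8,280.6),.145); d=y-o
print("bar",(y+o)/2,np.linalg.norm(d),"yaw",np.arctan2(d[1],d[0]))
for n,c,m in(("top",(250,193),(245.2,205.8)),("scene",(291.7,190.8),(280.3,191.6))):
    C=ray(n,c,.124);M=ray(n,m,.124);e=M-C;print(n,"boss",C,np.linalg.norm(e),"mark yaw",np.arctan2(e[1],e[0]))
c=calibration("wrist"); s=bot.observe()
from scipy.spatial.transform import Rotation as R
Rt=R.from_euler("xyz",s["tool_rot"]).as_matrix()
print("cam in tool",Rt.T@(c["T"][:3,3]-s["position"]),Rt.T@c["T"][:3,:3],c["camera_matrix"])
print("tool axes in world\n",Rt)
E
```

```text
bar [ 0.4959 -0.3355  0.145 ] 0.10023260589030251 yaw -0.7461330473361928
top boss [ 0.6124 -0.0733  0.124 ] 0.0228770128341694 mark yaw 2.7806591491485335
scene boss [ 0.6087 -0.0791  0.124 ] 0.020819711114156987 mark yaw 2.4519203320785676
cam in tool [ 0.0859 -0.001  -0.1416] [[ 0.0004 -0.9443 -0.329 ]
 [ 1.      0.0004 -0.0001]
 [ 0.0003 -0.329   0.9443]] [[354.3471   0.     321.9808]
 [  0.     354.3471 243.2827]
 [  0.       0.       1.    ]]
tool axes in world
 [[-0.925   0.38   -0.0003]
 [ 0.38    0.925  -0.001 ]
 [-0.0001 -0.0011 -1.    ]]
```

Emit:
move_arm(
  jaw=[0,0,0,0,0,0],
  dp=[
    [0,0,-0.07],
    [0,0,-0.07],
    [0,0,-0.07],
    [0,0,-0.07],
    [0,0,0],
    [0,0,0],
  ],
  rotation=[
    [0,0,0],
    [0,0,0],
    [0,0,0],
    [0,0,0],
    [0,0,0],
    [0,0,0],
  ],
)

```text
clock: 0.85
position: [0.2374, 0.5779, 0.4546]
tool_rot: [-3.141, 0.0, 2.752]
force: [0.5, -0.1, 0.3]
grip_width: 0.0856
```

Emit:
move_arm(
  jaw=[0,0,0,0,0,0,0,0,0,0],
  dp=[
    [-0.056,-0.041,0],
    [-0.056,-0.041,0],
    [-0.056,-0.041,0],
    [-0.056,-0.041,0],
    [-0.056,-0.041,0],
    [-0.056,-0.041,0],
    [-0.056,-0.041,0],
    [-0.056,-0.041,0],
    [-0.056,-0.041,0],
    [-0.056,-0.041,0],
  ],
  rotation=[
    [0,0,0],
    [0,0,0],
    [0,0,0],
    [0,0,0],
    [0,0,0],
    [0,0,0],
    [0,0,0],
    [0,0,0],
    [0,0,0],
    [0,0,0],
  ],
)

```text
clock: 2.1
position: [0.5276, 0.1028, 0.4541]
tool_rot: [-3.14, -0.001, 2.752]
force: [0.1, 0.1, 0.1]
grip_width: 0.0856
```

Emit:
move_arm(
  jaw=[0,0,0,0,0,0,0,0,0,0],
  dp=[
    [-0.021,-0.065,0],
    [-0.021,-0.065,0],
    [-0.021,-0.065,0],
    [-0.021,-0.065,0],
    [-0.021,-0.065,0],
    [-0.021,-0.065,0],
    [-0.021,-0.065,0],
    [-0.021,-0.065,0],
    [0,0,0],
    [0,0,0],
  ],
  rotation=[
    [0,0,0],
    [0,0,0],
    [0,0,0],
    [0,0,0],
    [0,0,0],
    [0,0,0],
    [0,0,0],
    [0,0,0],
    [0,0,0],
    [0,0,0],
  ],
)

```text
clock: 3.35
position: [0.4934, -0.331, 0.4541]
tool_rot: [3.141, -0.002, 2.752]
force: [-0.5, 0.5, 0.3]
grip_width: 0.0857
```

```bash
python3 - <<'E'
from h import *
print(bot.observe())
E
```

```text
{'clock': 3.35, 'qpos': array([ 0.1312,  0.3645,  0.537 ,  1.351 , -0.184 ,  1.4774,  1.8373]), 'qd': array([-0.0235, -0.0132, -0.008 , -0.0004, -0.0007,  0.0001, -0.001 ]), 'joint_efforts': array([  2.9569, -73.8636,  10.757 , -42.6301,   0.158 ,  -0.0205,
         0.1245]), 'position': array([ 0.4934, -0.331 ,  0.4541]), 'tool_rot': array([ 3.1413, -0.002 ,  2.7515]), 'force': array([-0.483 ,  0.4846,  0.3337]), 'moment': array([ 0.076 , -0.0139, -0.0068]), 'grip_width': 0.08565154790448049}
```

Emit:
move_arm(
  jaw=[0,0,0,0,0,0,0,0,0,0],
  dp=[
    [0,0,0.008],
    [0,0,0.008],
    [0,0,0.008],
    [0,0,0.008],
    [0,0,0.008],
    [0,0,0.008],
    [0,0,0.008],
    [0,0,0.008],
    [0,0,0.008],
    [0,0,0.008],
  ],
  rotation=[
    [0,0,0.056],
    [0,0,0.056],
    [0,0,0.056],
    [0,0,0.056],
    [0,0,0.056],
    [0,0,0.056],
    [0,0,0.056],
    [0,0,0.056],
    [0,0,0.056],
    [0,0,0.056],
  ],
)

```text
clock: 4.6
position: [0.494, -0.3298, 0.3907]
tool_rot: [-3.141, -0.001, 0.989]
force: [1.0, -0.9, -0.4]
grip_width: 0.0856
```

Emit:
move_arm(
  jaw=[0,0,0,0,0,0,0,0,0,0],
  dp=[
    [0,0,0.008],
    [0,0,0.008],
    [0,0,0.008],
    [0,0,0.008],
    [0,0,0.008],
    [0,0,0.008],
    [0,0,0.008],
    [0,0,0.008],
    [0,0,0.008],
    [0,0,0.008],
  ],
  rotation=[
    [0,0,0.056],
    [0,0,0.056],
    [0,0,0.056],
    [0,0,0.056],
    [0,0,0.056],
    [0,0,0.056],
    [0,0,0.056],
    [0,0,0.056],
    [0,0,0.056],
    [0,0,0.05],
  ],
)

```text
clock: 5.85
position: [0.494, -0.3298, 0.3266]
tool_rot: [-3.141, 0.001, -0.752]
force: [-0.1, 1.4, -0.7]
grip_width: 0.0854
```

Emit:
move_arm(
  jaw=[0,0],
  dp=[
    [0,0,0],
    [0,0,0],
  ],
  rotation=[
    [0,0,0],
    [0,0,0],
  ],
)

```text
clock: 6.1
position: [0.4937, -0.3308, 0.3274]
tool_rot: [-3.141, 0.0, -0.744]
force: [0.5, -0.2, -0.5]
grip_width: 0.0852
```

```bash
python3 - <<'E'
from h import *
s=bot.observe(); c=calibration("wrist"); im=grab_frame("wrist")
print(s["qpos"],s["position"],s["tool_rot"],s["force"])
cv2.imwrite("pics/w1.png",im); np.savez("w1.npz",K=c["camera_matrix"],T=c["T"])
for b,a in blobs(im,(18,110,110),(35,255,255),8): print(b,a)
print(proj("wrist",[.4959,-.3355,.145],c))
E
```

```text
[-0.2409  0.7575  1.3368  1.5969 -0.747   1.3919 -1.138 ] [ 0.4937 -0.3308  0.3274] [-3.1412  0.0002 -0.7436] [ 0.492  -0.2162 -0.5201]
[387.0602  13.2837] 349
[178.277   24.8903] 556
[322.5328 162.5949] 274
[ 83.5957 305.8936] 47
[228.0962 346.101 ] 208
[322.6846 209.8608]
```

View pics/w1.png

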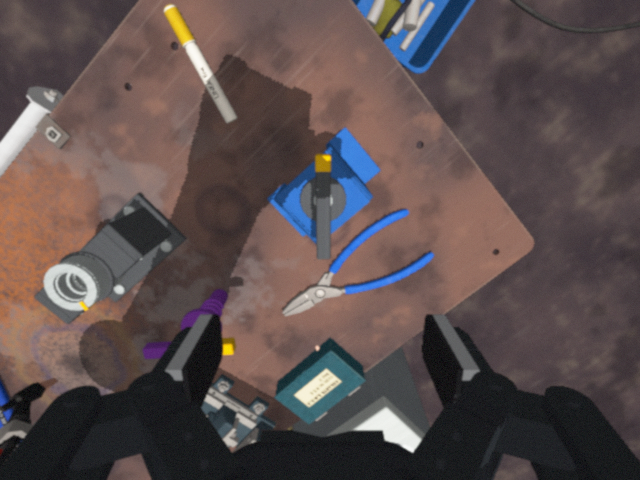

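The wrist view shows the bar upright in the image: yellow end at (322.5,162.6), far end at (323,259), collar around (323,200). The boss mark is at (83.6,306) and its mouth around (71,288).

```bash
python3 - <<'E'
from h import *
from scipy.spatial.transform import Rotation as R
im=cv2.imread("pics/w1.png"); f=np.load("w1.npz"); c={"camera_matrix":f["K"],"T":f["T"]}
P=np.array([.4937,-.3308,.3274]); Rt=R.from_euler("xyz",[-3.1412,.0002,-.7436]).as_matrix()
hsv=cv2.cvtColor(im,cv2.COLOR_BGR2HSV)
for r in (180,225,235,245,252): print(r,im[r,308:340:2].mean(axis=1).astype(int))
print(im[250:268,323].mean(axis=1).astype(int), im[148:160,323].astype(int).tolist())
for uv in ((323,259),(323,155),(322.5,174)): print(uv,Rt.T@(ray("wrist",uv,.145,c)-P))
print("centre by top est",Rt.T@(np.array([.4959,-.3355,.145])-P))
# boss from wrist: 
M=ray("wrist",(83.6,306),.124,c);C=ray("wrist",(71,287),.124,c);print("boss",C,M,np.arctan2(*(M-C)[1::-1]))
a=cv2.resize(im[245:330,25:125],(800,680),interpolation=cv2.INTER_CUBIC)[:600];cv2.imwrite("pics/crop2.png",a)
E
```

```text
180 [ 74  61  58  60  54  60  58  54  56  56  53  52  58  58  65 114]
225 [132 111  75  73  84 102 105 104 104 110 101 106 129 132 130 133]
235 [111  95  79  71  77 103 107 106 106 108 104  99 117 116 113 111]
245 [119 117 112 109  93 100 106 107 104 107 104  91  98 104 110 111]
252 [119 121 119 121 106  99 106 104 104 107 106  98 117 119 116 110]
[104 104 103 103 104 104 103 103 105 107 113 118 120 116 118 120 119 118] [[56, 62, 79], [49, 56, 74], [59, 63, 75], [68, 63, 69], [84, 65, 64], [83, 78, 82], [47, 107, 134], [19, 145, 189], [17, 179, 228], [13, 173, 225], [17, 153, 196], [17, 135, 173]]
(323, 259) [-0.0447  0.0024  0.1824]
(323, 155) [0.0549 0.0023 0.1824]
(322.5, 174) [0.0382 0.0018 0.1824]
centre by top est [0.0048 0.002  0.1824]
boss [ 0.6127 -0.0748  0.124 ] [ 0.59   -0.0655  0.124 ] 2.7498869551973684
```

Emit:
move_arm(
  jaw=[0,0,0,0,0,0,0,0,0,0],
  dp=[
    [0.0032,0.0014,0.035],
    [0.0032,0.0014,0.035],
    [0,0,0.035],
    [0,0,0.035],
    [0,0,0.035],
    [0,0,0.035],
    [0,0,0.03],
    [0,0,0.0205],
    [0,0,0],
    [0,0,0],
  ],
  rotation=[
    [0,0,0],
    [0,0,0],
    [0,0,0],
    [0,0,0],
    [0,0,0],
    [0,0,0],
    [0,0,0],
    [0,0,0],
    [0,0,0],
    [0,0,0],
  ],
)

```text
clock: 7.4
position: [0.496, -0.3369, 0.1197]
tool_rot: [-3.142, -0.001, -0.748]
force: [0.5, 0.2, 0.3]
grip_width: 0.0852
```

Emit:
move_arm(
  jaw=[255,255,255,255,255,255,255,255,255,255],
  dp=[
    [0,0,0],
    [0,0,0],
    [0,0,0],
    [0,0,0],
    [0,0,0],
    [0,0,0],
    [0,0,0],
    [0,0,0],
    [0,0,0],
    [0,0,0],
  ],
  rotation=[
    [0,0,0],
    [0,0,0],
    [0,0,0],
    [0,0,0],
    [0,0,0],
    [0,0,0],
    [0,0,0],
    [0,0,0],
    [0,0,0],
    [0,0,0],
  ],
  squeeze=60,
)

```text
clock: 8.65
position: [0.4959, -0.3364, 0.119]
tool_rot: [-3.141, -0.0, -0.748]
force: [4.3, 3.1, 3.5]
grip_width: 0.0134
```

Emit:
move_arm(
  jaw=[255,255,255,255,255,255,255,255,255],
  dp=[
    [0,0,-0.01],
    [0,0,-0.02],
    [0,0,-0.03],
    [0,0,-0.03],
    [0,0,-0.03],
    [0,0,-0.03],
    [0,0,-0.03],
    [0,0,-0.01],
    [0,0,0],
  ],
  rotation=[
    [0,0,0],
    [0,0,0],
    [0,0,0],
    [0,0,0],
    [0,0,0],
    [0,0,0],
    [0,0,0],
    [0,0,0],
    [0,0,0],
  ],
)

```text
clock: 9.78
position: [0.4957, -0.3365, 0.2713]
tool_rot: [-3.141, -0.001, -0.748]
force: [-0.5, 1.0, -7.2]
grip_width: 0.0127
```

Emit:
move_arm(
  jaw=[255,255,255,255,255,255,255,255,255,255],
  dp=[
    [0.001,-0.02,0],
    [0.001,-0.04,0],
    [0.001,-0.043,0],
    [0.001,-0.043,0],
    [0.001,-0.043,0],
    [0.001,-0.043,0],
    [0.001,-0.043,0],
    [0.001,-0.04,0],
    [0,-0.033,0],
    [0,0,0],
  ],
  rotation=[
    [0,0,0],
    [0,0,0],
    [0,0,0],
    [0,0,0],
    [0,0,0],
    [0,0,0],
    [0,0,0],
    [0,0,0],
    [0,0,0],
    [0,0,0],
  ],
)

```text
clock: 11.02
position: [0.6911, -0.1338, 0.2692]
tool_rot: [3.141, 0.002, -0.744]
force: [0.2, -0.6, -7.2]
grip_width: 0.0127
```

Emit:
move_arm(
  jaw=[255,255,255,255,255,255,255,255,255,255],
  dp=[
    [0,0,0],
    [0,0,0],
    [0,0,0],
    [0,0,0],
    [0,0,0],
    [0,0,0],
    [0,0,0],
    [0,0,0],
    [0,0,0],
    [0,0,0],
  ],
  rotation=[
    [0,0,-0.02],
    [0,0,-0.05],
    [0,0,-0.055],
    [0,0,-0.055],
    [0,0,-0.055],
    [0,0,-0.055],
    [0,0,-0.055],
    [0,0,-0.055],
    [0,0,-0.055],
    [0,0,-0.055],
  ],
)

```text
clock: 12.28
position: [0.6894, -0.1365, 0.27]
tool_rot: [-3.14, 0.001, 0.86]
force: [-0.6, 1.4, -6.1]
grip_width: 0.0129
```

Emit:
move_arm(
  jaw=[255,255,255,255,255,255,255,255,255,255],
  dp=[
    [0,0,0],
    [0,0,0],
    [0,0,0],
    [0,0,0],
    [0,0,0],
    [0,0,0],
    [0,0,0],
    [0,0,0],
    [0,0,0],
    [0,0,0],
  ],
  rotation=[
    [0,0,-0.055],
    [0,0,-0.055],
    [0,0,-0.055],
    [0,0,-0.055],
    [0,0,-0.055],
    [0,0,-0.055],
    [0,0,-0.055],
    [0,0,-0.055],
    [0,0,-0.055],
    [0,0,-0.017],
  ],
)

```text
clock: 13.52
position: [0.6892, -0.1368, 0.27]
tool_rot: [-3.141, -0.001, 2.466]
force: [0.5, -0.5, -5.9]
grip_width: 0.0129
```

Emit:
move_arm(
  jaw=[255,255,255],
  dp=[
    [0,0,0],
    [0,0,0],
    [0,0,0],
  ],
  rotation=[
    [0,0,0],
    [0,0,0],
    [0,0,0],
  ],
)

```text
clock: 13.9
position: [0.6897, -0.1367, 0.2707]
tool_rot: [-3.141, -0.0, 2.462]
force: [0.2, 0.1, -5.7]
grip_width: 0.0134
```

```bash
python3 - <<'E'
from h import *
s=bot.observe(); c=calibration("wrist"); im=grab_frame("wrist")
print(s["qpos"],s["position"],s["tool_rot"],s["force"],s["grip_width"])
cv2.imwrite("pics/w2.png",im); np.savez("w2.npz",K=c["camera_matrix"],T=c["T"],p=s["position"],r=s["tool_rot"])
for b,a in blobs(im,(18,110,110),(35,255,255),8): print(b,a)
E
```

```text
[-0.173   0.6732  0.5077  1.3384 -0.3292  1.2135  1.2474] [ 0.6897 -0.1367  0.2707] [-3.1412 -0.0002  2.4619] [ 0.2038  0.1326 -5.7069] 0.013402458024079538
[314.9727  67.4   ] 110
[321.7363 242.4691] 1923
[227.6133 322.852 ] 331
[113.0693 407.7993] 548
```

View pics/w2.png

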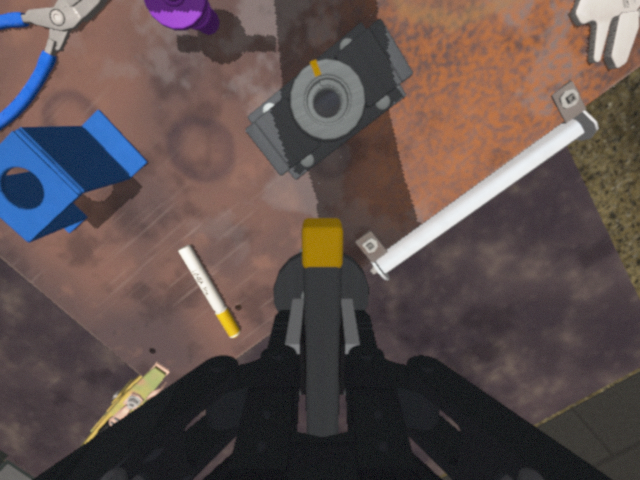

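The wrist view shows the boss top around (328,99) with its mark at (315,67), and the held bar running straight up the image at column 322 with its yellow end at (322,242).

```bash
python3 - <<'E'
from h import *
from scipy.spatial.transform import Rotation as R
im=cv2.imread("pics/w2.png"); f=np.load("w2.npz"); c={"camera_matrix":f["K"],"T":f["T"]}
P=f["p"];Rt=R.from_euler("xyz",f["r"]).as_matrix()
a=cv2.resize(im[45:150,270:390],(800,700),interpolation=cv2.INTER_CUBIC)[:600]
# overlay the projected rings of the current estimate
th=np.linspace(0,2*np.pi,73)
for C,col in(((.6127,-.0748),(0,0,255)),((.6115,-.0735),(0,255,0))):
  for r in(.018,.0285):
    pts=np.array([proj("wrist",[C[0]+r*np.cos(t),C[1]+r*np.sin(t),.124],c) for t in th])
    cv2.polylines(a,[((pts-[270,45]+.5)*800/120).astype(int)],True,col,1)
cv2.imwrite("pics/crop3.png",a)
for n,uv in(("wrist",(314.97,67.4)),): 
    M=ray(n,uv,.124,c);print("mark",M)
# rendered yellow end / bar in tool frame at bar-top height
zt=P[2]+.019+.007
for uv in((322,219),(306,240),(339,240)):print(Rt.T@(ray("wrist",uv,zt,c)-P))
print(proj("wrist",P+Rt@np.array([.05,0,-.026]),c))
E
```

```text
mark [ 0.5907 -0.0651  0.124 ]
[ 0.054  -0.0013 -0.026 ]
[ 0.0465 -0.0068 -0.026 ]
[ 0.0465  0.0046 -0.026 ]
[325.7411 230.3767]
```

View pics/crop3.png

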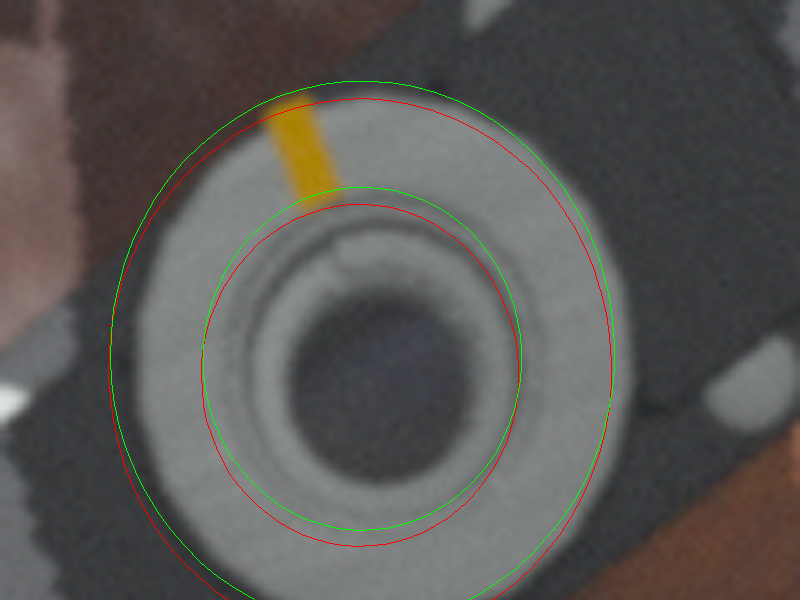

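```bash
cat >> h.py <<'E'
def ring(n,im,uv0,z,r,c,pol=1,win=.005):
    """fit circle of radius ~r at height z: sub-pixel radial edges, then least squares centre"""
    g=cv2.GaussianBlur(cv2.cvtColor(im,cv2.COLOR_BGR2GRAY),(0,0),.8).astype(np.float32)
    C=ray(n,uv0,z,c)[:2]; R0=r
    for _ in range(4):
        pts=[]
        for t in np.linspace(0,2*np.pi,120,endpoint=False):
            rr=np.arange(r-win,r+win,.0002)
            w=[(C[0]+q*np.cos(t),C[1]+q*np.sin(t)) for q in rr]
            uv=np.float32([proj(n,[*p,z],c) for p in w])
            v=cv2.remap(g,uv[:,:1],uv[:,1:],cv2.INTER_LINEAR)[:,0]
            d=pol*np.gradient(v); k=d.argmax()
            if d[k]>.6 and 0<k<len(rr)-1: pts.append(w[k])
        p=np.array(pts); A=np.c_[2*p,np.ones(len(p))]; m=np.ones(len(p),bool)
        for _ in range(6):
            x=np.linalg.lstsq(A[m],(p[m]**2).sum(1),rcond=None)[0]; R0=np.sqrt(x[2]+x[0]**2+x[1]**2)
            e=abs(np.hypot(*(p-x[:2]).T)-R0); m=e<max(.0008,1.5*np.median(e))
        C=x[:2]; win=max(.003,win*.8)
    return C,R0,m.sum(),len(p)
E
python3 - <<'E'
from h import *
f=np.load("w2.npz"); cw={"camera_matrix":f["K"],"T":f["T"]}
for n,fn,uv,c in(("wrist","w2",(327.5,99),cw),("top","top0",(250,193),calibration("top")),("scene","scene0",(291.7,190),calibration("scene"))):
    im=cv2.imread(f"pics/{fn}.png")
    print(n,"outer",ring(n,im,uv,.124,.0285,c,-1))
    if n=="wrist": print("bore24.6 @z=.070?",ring(n,im,(327.5,103),.110,.0123,c,1))
E
```

```text
wrist outer (array([ 0.6137, -0.0721]), np.float64(0.02788717861627735), np.int64(116), 120)
bore24.6 @z=.070? (array([ 0.6145, -0.0731]), np.float64(0.011021075926772508), np.int64(118), 120)
top outer (array([ 0.6137, -0.0722]), np.float64(0.027936161140572676), np.int64(105), 120)
scene outer (array([ 0.613 , -0.0726]), np.float64(0.028293451552211028), np.int64(73), 114)
```

Emit:
move_arm(
  jaw=[255,255,255,255,255,255,255,255],
  dp=[
    [0.01,0.0028,0],
    [0.025,0,0],
    [0.03,0,0],
    [0.03,0,0],
    [0.02,0,0],
    [0.0096,0,0],
    [0,0,0],
    [0,0,0],
  ],
  rotation=[
    [0,0,0],
    [0,0,0],
    [0,0,0],
    [0,0,0],
    [0,0,0],
    [0,0,0],
    [0,0,0],
    [0,0,0],
  ],
)

```text
clock: 14.95
position: [0.6139, -0.0729, 0.2709]
tool_rot: [-3.142, 0.0, 2.462]
force: [-0.9, 0.3, -5.8]
grip_width: 0.013
```

```bash
python3 - <<'E'
from h import *
s=bot.observe();print(s["qpos"],s["position"],s["tool_rot"],s["force"])
P=s["position"]; tip=P+np.array([0,0,.019-.132]); bar=P+np.array([0,0,.019])
im=grab_frame("scene"); t=grab_frame("top")
for q in(tip,):
    for n,i in(("scene",im),("top",t)):
        u=proj(n,q); print(n,u); cv2.circle(i,tuple(int(v) for v in u),1,(0,0,255),-1)
u=proj("scene",[.6135,-.0723,.124]);cv2.circle(im,tuple(int(v) for v in u),1,(0,255,0),-1)
a=im[100:220,230:350];b=t[130:250,190:310]
cv2.imwrite("pics/crop4.png",np.hstack([cv2.resize(a,(400,400),interpolation=cv2.INTER_CUBIC),cv2.resize(b,(400,400),interpolation=cv2.INTER_CUBIC)]))
E
```

```text
[-0.3261  0.5229  0.5271  1.5936 -0.2851  1.1023  1.164 ] [ 0.6139 -0.0729  0.2709] [-3.1415  0.0004  2.4624] [-0.8757  0.2714 -5.8171]
scene [290.7236 172.3353]
top [245.8653 187.0092]
```

View pics/crop4.png

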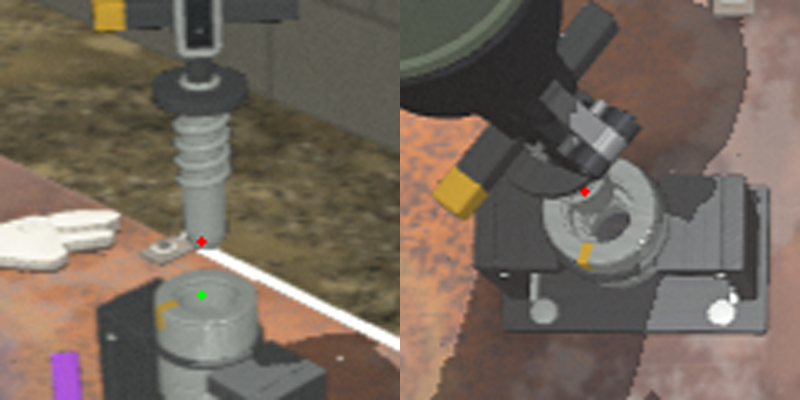

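Scene crop: the nose centre is at crop column 205 and the boss centre at 207, so they are aligned. Descending into the mouth.

Emit:
move_arm(
  jaw=[255,255,255,255,255,255],
  dp=[
    [0,0,0.015],
    [0,0,0.018],
    [0,0,0.015],
    [0,0,0.006],
    [0,0,0],
    [0,0,0],
  ],
  rotation=[
    [0,0,0],
    [0,0,0],
    [0,0,0],
    [0,0,0],
    [0,0,0],
    [0,0,0],
  ],
)

```text
clock: 15.8
position: [0.6138, -0.0725, 0.2281]
tool_rot: [3.141, 0.001, 2.463]
force: [0.2, 0.1, -5.5]
grip_width: 0.0127
```

Emit:
move_arm(
  jaw=[255,255,255,255,255,255],
  dp=[
    [0,0,0.003],
    [0,0,0.003],
    [0,0,0.003],
    [0,0,0.003],
    [0,0,0],
    [0,0,0],
  ],
  rotation=[
    [0,0,0],
    [0,0,0],
    [0,0,0],
    [0,0,0],
    [0,0,0],
    [0,0,0],
  ],
)

```text
clock: 16.55
position: [0.6136, -0.0725, 0.2182]
tool_rot: [3.142, 0.0, 2.463]
force: [-0.2, -1.0, -5.9]
grip_width: 0.0133
```

Emit:
move_arm(
  jaw=[255,255,255,255,255,255],
  dp=[
    [0,0,0.003],
    [0,0,0.004],
    [0,0,0.004],
    [0,0,0.004],
    [0,0,0],
    [0,0,0],
  ],
  rotation=[
    [0,0,0],
    [0,0,0],
    [0,0,0],
    [0,0,0],
    [0,0,0],
    [0,0,0],
  ],
)

```text
clock: 17.3
position: [0.6136, -0.0721, 0.2059]
tool_rot: [3.141, -0.0, 2.463]
force: [3.5, 3.5, -9.2]
grip_width: 0.0131
```

Emit:
move_arm(
  jaw=[255,255,255,255,255,255],
  dp=[
    [0,0,0.004],
    [0,0,0.004],
    [0,0,0.004],
    [0,0,0.003],
    [0,0,0],
    [0,0,0],
  ],
  rotation=[
    [0,0,0],
    [0,0,0],
    [0,0,0],
    [0,0,0],
    [0,0,0],
    [0,0,0],
  ],
)

```text
clock: 18.05
position: [0.6138, -0.072, 0.1941]
tool_rot: [3.141, 0.0, 2.463]
force: [3.8, 3.8, -6.5]
grip_width: 0.013
```

Emit:
move_arm(
  jaw=[255,255,255,255,255],
  dp=[
    [0,0.0008,0.003],
    [0,0,0.003],
    [0,0,0.002],
    [0,0,0],
    [0,0,0],
  ],
  rotation=[
    [0,0,0],
    [0,0,0],
    [0,0,0],
    [0,0,0],
    [0,0,0],
  ],
)

```text
clock: 18.68
position: [0.6141, -0.0718, 0.1875]
tool_rot: [3.141, -0.0, 2.463]
force: [4.0, 3.3, -6.1]
grip_width: 0.0132
```

Emit:
move_arm(
  jaw=[255,255,255,255,255],
  dp=[
    [0,0,0.001],
    [0,0,0.001],
    [0,0,0.001],
    [0,0,0],
    [0,0,0],
  ],
  rotation=[
    [0,0,0],
    [0,0,0],
    [0,0,0],
    [0,0,0],
    [0,0,0],
  ],
)

```text
clock: 19.3
position: [0.6141, -0.0718, 0.1853]
tool_rot: [3.141, 0.0, 2.463]
force: [4.1, 4.4, -2.8]
grip_width: 0.0131
```

Emit:
move_arm(
  jaw=[255,255,255,255],
  dp=[
    [0,0.0008,0.001],
    [0,0,0.001],
    [0,0,0],
    [0,0,0],
  ],
  rotation=[
    [0,0,0],
    [0,0,0],
    [0,0,0],
    [0,0,0],
  ],
)

```text
clock: 19.8
position: [0.6144, -0.0716, 0.1837]
tool_rot: [3.142, 0.0, 2.463]
force: [3.0, 2.8, -2.9]
grip_width: 0.0126
```

```bash
python3 - <<'E'
from h import *
s=bot.observe();print(s["position"],s["tool_rot"],s["force"],s["moment"],s["qpos"])
for i in range(1): grab_frame("scene")
s=bot.observe();print(s["position"],s["force"])
E
```

```text
[ 0.6144 -0.0716  0.1837] [3.1416 0.0001 2.4626] [ 3.0153  2.803  -2.8506] [ 0.9843 -0.7929  0.0335] [-0.2972  0.6135  0.4812  1.6829 -0.3391  0.9289  1.2062]
[ 0.6144 -0.0715  0.1837] [ 3.5093  2.3171 -1.7592]
```

Emit:
move_arm(
  jaw=[255,255,255,255],
  dp=[
    [0,0.0006,0.001],
    [0,0,0.001],
    [0,0,0],
    [0,0,0],
  ],
  rotation=[
    [0,0,0],
    [0,0,0],
    [0,0,0],
    [0,0,0],
  ],
)

```text
clock: 20.35
position: [0.6151, -0.0715, 0.1829]
tool_rot: [3.141, 0.001, 2.462]
force: [1.5, 2.5, 9.5]
grip_width: 0.0128
```

Emit:
move_arm(
  jaw=[255,255,255,255],
  dp=[
    [0,0,0.001],
    [0,0,0.001],
    [0,0,0],
    [0,0,0],
  ],
  rotation=[
    [0,0,0],
    [0,0,0],
    [0,0,0],
    [0,0,0],
  ],
)

```text
clock: 20.85
position: [0.6156, -0.0718, 0.1821]
tool_rot: [3.14, 0.002, 2.462]
force: [1.2, 1.3, 18.4]
grip_width: 0.013
```

Seated on the thread (fz about +18 N). Easing off slightly and turning back anticlockwise.

Emit:
move_arm(
  jaw=[255,255,255,255,255,255,255],
  dp=[
    [0,0,-0.001],
    [0,0,0],
    [0,0,0],
    [0,0,-0.0003],
    [0,0,0],
    [0,0,0],
    [0,0,0],
  ],
  rotation=[
    [0,0,0],
    [0,0,-0.016],
    [0,0,-0.016],
    [0,0,-0.016],
    [0,0,-0.016],
    [0,0,0],
    [0,0,0],
  ],
)

```text
clock: 21.72
position: [0.6155, -0.071, 0.1826]
tool_rot: [3.14, 0.002, 2.664]
force: [3.0, 4.7, 11.2]
grip_width: 0.0131
```

Emit:
move_arm(
  jaw=[255,255,255,255],
  dp=[
    [0,0,0],
    [0,0,0],
    [0,0,0],
    [0,0,0],
  ],
  rotation=[
    [0,0,-0.016],
    [0,0,-0.016],
    [0,0,0],
    [0,0,0],
  ],
)

```text
clock: 22.22
position: [0.6155, -0.071, 0.1826]
tool_rot: [3.14, 0.002, 2.764]
force: [0.7, 4.7, 11.6]
grip_width: 0.0128
```

Emit:
move_arm(
  jaw=[255,255,255,255],
  dp=[
    [0,0,0],
    [0,0,0],
    [0,0,0],
    [0,0,0],
  ],
  rotation=[
    [0,0,-0.016],
    [0,0,-0.016],
    [0,0,0],
    [0,0,0],
  ],
)

```text
clock: 22.72
position: [0.6146, -0.0714, 0.1817]
tool_rot: [-3.141, 0.0, 2.864]
force: [-0.0, -0.1, 4.8]
grip_width: 0.0131
```

Emit:
move_arm(
  jaw=[255,255,255,255],
  dp=[
    [0,0,0],
    [0,0,0],
    [0,0,0],
    [0,0,0],
  ],
  rotation=[
    [0,0,-0.016],
    [0,0,-0.016],
    [0,0,0],
    [0,0,0],
  ],
)

```text
clock: 23.22
position: [0.6143, -0.0711, 0.1811]
tool_rot: [-3.141, -0.001, 2.964]
force: [0.8, 0.7, -7.0]
grip_width: 0.0127
```

Emit:
move_arm(
  jaw=[255,255,255,255],
  dp=[
    [0,0,0],
    [0,0,0],
    [0,0,0],
    [0,0,0],
  ],
  rotation=[
    [0,0,-0.016],
    [0,0,0],
    [0,0,0],
    [0,0,0],
  ],
)

```text
clock: 23.72
position: [0.6146, -0.0711, 0.1814]
tool_rot: [-3.141, -0.0, 3.015]
force: [0.1, 1.3, -6.5]
grip_width: 0.0132
```

The support is gone (fz is back to the weight at yaw about 3.0, about 0.15 rad past the mark). Letting it down.

Emit:
move_arm(
  jaw=[255,255,255,255],
  dp=[
    [0,0,0.0015],
    [0,0,0.0015],
    [0,0,0],
    [0,0,0],
  ],
  rotation=[
    [0,0,0],
    [0,0,0],
    [0,0,0],
    [0,0,0],
  ],
)

```text
clock: 24.22
position: [0.6146, -0.0711, 0.1791]
tool_rot: [-3.142, -0.0, 3.016]
force: [0.1, 2.3, -7.9]
grip_width: 0.0127
```

Emit:
move_arm(
  jaw=[255,255,255,255,255],
  dp=[
    [0,0,0.002],
    [0,0,0.002],
    [0,0,0.0015],
    [0,0,0],
    [0,0,0],
  ],
  rotation=[
    [0,0,0],
    [0,0,0],
    [0,0,0],
    [0,0,0],
    [0,0,0],
  ],
)

```text
clock: 24.85
position: [0.6147, -0.0711, 0.1749]
tool_rot: [3.142, 0.0, 3.016]
force: [-0.3, 2.2, -0.9]
grip_width: 0.0135
```

Emit:
move_arm(
  jaw=[255,255,255,255],
  dp=[
    [0,0,0.0012],
    [0,0,0],
    [0,0,0],
    [0,0,0],
  ],
  rotation=[
    [0,0,0],
    [0,0,0],
    [0,0,0],
    [0,0,0],
  ],
)

```text
clock: 25.35
position: [0.6151, -0.0712, 0.1746]
tool_rot: [3.141, 0.001, 3.016]
force: [-2.6, 1.8, 7.9]
grip_width: 0.0126
```

Emit:
move_arm(
  jaw=[255,255,255,255],
  dp=[
    [0,0,0.0012],
    [0,0,0],
    [0,0,0],
    [0,0,0],
  ],
  rotation=[
    [0,0,0],
    [0,0,0],
    [0,0,0],
    [0,0,0],
  ],
)

```text
clock: 25.85
position: [0.6155, -0.0713, 0.1745]
tool_rot: [3.141, 0.002, 3.015]
force: [-3.9, 1.4, 18.3]
grip_width: 0.0131
```

Emit:
move_arm(
  jaw=[255,255,255,255,255,255,255],
  dp=[
    [0,0,-0.0016],
    [0,0,0],
    [0,0,0],
    [0,0,0.0002],
    [0,0,0],
    [0,0,0],
    [0,0,0],
  ],
  rotation=[
    [0,0,0],
    [0,0,0.016],
    [0,0,0.016],
    [0,0,0.016],
    [0,0,0.016],
    [0,0,0],
    [0,0,0],
  ],
)

```text
clock: 26.72
position: [0.6152, -0.0711, 0.1744]
tool_rot: [3.141, 0.001, 2.816]
force: [-0.2, 2.4, 5.8]
grip_width: 0.0128
```

Emit:
move_arm(
  jaw=[255,255,255,255,255,255,255],
  dp=[
    [0,0,0.0002],
    [0,0,0],
    [0,0,0.0001],
    [0,0,0.0002],
    [0,0,0],
    [0,0,0],
    [0,0,0],
  ],
  rotation=[
    [0,0,0.016],
    [0,0,0.016],
    [0,0,0.016],
    [0,0,0.016],
    [0,0,0.016],
    [0,0,0],
    [0,0,0],
  ],
)

```text
clock: 27.6
position: [0.6152, -0.0711, 0.174]
tool_rot: [3.141, 0.001, 2.565]
force: [1.5, 2.8, 6.3]
grip_width: 0.0127
```

Emit:
move_arm(
  jaw=[255,255,255,255,255,255,255,255,255,255],
  dp=[
    [0,0,0.0002],
    [0,0,0.0002],
    [0,0,0.0002],
    [0,0,0.0002],
    [0,0,0.0002],
    [0,0,0.0002],
    [0,0,0.0002],
    [0,0,0.0002],
    [0,0,0.0002],
    [0,0,0.0002],
  ],
  rotation=[
    [0,0,0.032],
    [0,0,0.032],
    [0,0,0.032],
    [0,0,0.032],
    [0,0,0.032],
    [0,0,0.032],
    [0,0,0.032],
    [0,0,0.032],
    [0,0,0.032],
    [0,0,0.032],
  ],
)

```text
clock: 28.85
position: [0.6153, -0.0715, 0.1724]
tool_rot: [3.14, 0.001, 1.556]
force: [1.0, -0.1, 4.7]
grip_width: 0.0132
```

Emit:
move_arm(
  jaw=[255,255,255,255,255,255,255,255,255,255],
  dp=[
    [0,0,0.0002],
    [0,0,0.0002],
    [0,0,0.0002],
    [0,0,0.0002],
    [0,0,0.0002],
    [0,0,0.0002],
    [0,0,0.0002],
    [0,0,0.0002],
    [0,0,0.0002],
    [0,0,0.0002],
  ],
  rotation=[
    [0,0,0.032],
    [0,0,0.032],
    [0,0,0.032],
    [0,0,0.032],
    [0,0,0.032],
    [0,0,0.032],
    [0,0,0.032],
    [0,0,0.032],
    [0,0,0.032],
    [0,0,0.032],
  ],
)

```text
clock: 30.1
position: [0.6151, -0.0719, 0.1708]
tool_rot: [3.14, -0.0, 0.551]
force: [0.8, -1.6, 4.2]
grip_width: 0.0129
```

Emit:
move_arm(
  jaw=[255,255,255,255,255,255,255,255,255,255],
  dp=[
    [0,0,0.0002],
    [0,0,0.0002],
    [0,0,0.0002],
    [0,0,0.0002],
    [0,0,0.0002],
    [0,0,0.0002],
    [0,0,0.0002],
    [0,0,0.0002],
    [0,0,0],
    [0,0,0],
  ],
  rotation=[
    [0,0,0.032],
    [0,0,0.032],
    [0,0,0.032],
    [0,0,0.032],
    [0,0,0.032],
    [0,0,0.032],
    [0,0,0.032],
    [0,0,0.032],
    [0,0,0],
    [0,0,0],
  ],
)

```text
clock: 31.35
position: [0.6148, -0.0719, 0.1695]
tool_rot: [3.141, -0.001, -0.251]
force: [-0.4, -1.6, 5.2]
grip_width: 0.0127
```

```bash
python3 - <<'E'
from h import *
s=bot.observe();print(s["position"],s["tool_rot"],s["force"],s["moment"],s["qpos"])
im=grab_frame("scene");t=grab_frame("top")
cv2.imwrite("pics/crop5.png",np.hstack([cv2.resize(im[100:220,230:350],(400,400),interpolation=cv2.INTER_CUBIC),cv2.resize(t[130:250,190:310],(400,400),interpolation=cv2.INTER_CUBIC)]))
E
```

```text
[ 0.6148 -0.0719  0.1695] [ 3.1406 -0.0008 -0.2508] [-0.3549 -1.6277  5.2146] [-0.3782 -0.0589 -0.0257] [-0.624   0.9221  1.1518  1.7098 -0.9203  1.1529 -1.021 ]
```

View pics/crop5.png

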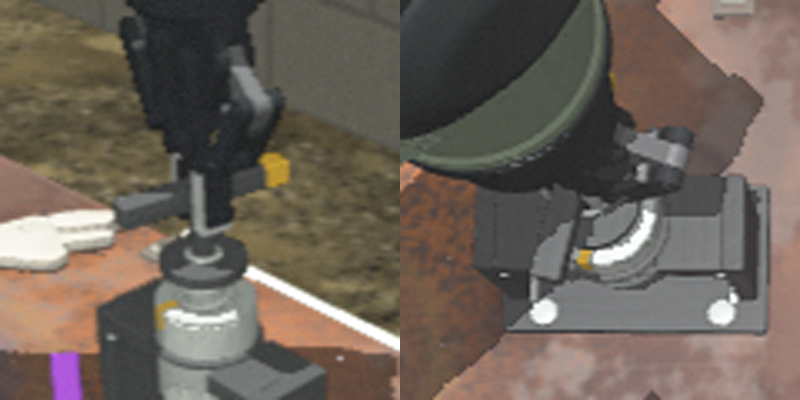

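The crop shows the screw upright in the boss, its yellow end on the far right side, about half a turn in. Now I release, lift over the bar, turn back by pi and regrip.

Emit:
move_arm(
  jaw=[255,255,0,0,0,0,0,0],
  dp=[
    [0,0,-0.0008],
    [0,0,0],
    [0,0,0],
    [0,0,0],
    [0,0,0],
    [0,0,0],
    [0,0,0],
    [0,0,0],
  ],
  rotation=[
    [0,0,0],
    [0,0,0],
    [0,0,0],
    [0,0,0],
    [0,0,0],
    [0,0,0],
    [0,0,0],
    [0,0,0],
  ],
)

```text
clock: 32.45
position: [0.6147, -0.0711, 0.1697]
tool_rot: [3.142, 0.0, -0.252]
force: [-0.8, -0.2, -0.5]
grip_width: 0.0852
```

Emit:
move_arm(
  jaw=[0,0,0,0,0,0,0,0,0,0],
  dp=[
    [0,0,-0.01],
    [0,0,-0.024],
    [0,0,-0.024],
    [0,0,0],
    [0,0,0],
    [0,0,0],
    [0,0,0],
    [0,0,0],
    [0,0,0],
    [0,0,0],
  ],
  rotation=[
    [0,0,0],
    [0,0,0],
    [0,0,0],
    [0,0,-0.03],
    [0,0,-0.055],
    [0,0,-0.055],
    [0,0,-0.055],
    [0,0,-0.055],
    [0,0,-0.055],
    [0,0,-0.055],
  ],
)

```text
clock: 33.7
position: [0.6149, -0.0714, 0.2175]
tool_rot: [3.14, -0.001, 0.885]
force: [-0.2, -1.0, -1.4]
grip_width: 0.0857
```

Emit:
move_arm(
  jaw=[0,0,0,0,0,0,0,0,0,0],
  dp=[
    [0,0,0],
    [0,0,0],
    [0,0,0],
    [0,0,0],
    [0,0,0],
    [0,0,0],
    [0,0,0],
    [0,0,0],
    [0,0,0],
    [0,0,0],
  ],
  rotation=[
    [0,0,-0.055],
    [0,0,-0.055],
    [0,0,-0.055],
    [0,0,-0.055],
    [0,0,-0.055],
    [0,0,-0.055],
    [0,0,-0.055],
    [0,0,-0.055],
    [0,0,-0.055],
    [0,0,-0.055],
  ],
)

```text
clock: 34.95
position: [0.6149, -0.0718, 0.2175]
tool_rot: [-3.141, 0.002, 2.612]
force: [-0.1, -0.0, 0.2]
grip_width: 0.0856
```

Emit:
move_arm(
  jaw=[0,0,0],
  dp=[
    [0,0,0],
    [0,0,0],
    [0,0,0],
  ],
  rotation=[
    [0,0,-0.055],
    [0,0,-0.035],
    [0,0,0],
  ],
)

```text
clock: 35.33
position: [0.6149, -0.0718, 0.2173]
tool_rot: [-3.141, 0.001, 2.888]
force: [0.3, 0.7, -0.8]
grip_width: 0.085
```

```bash
python3 - <<'E'
from h import *
s=bot.observe();print(s["position"],s["tool_rot"],s["force"],s["qpos"])
c=calibration("wrist");im=grab_frame("wrist"); cv2.imwrite("pics/w3.png",im)
np.savez("w3.npz",K=c["camera_matrix"],T=c["T"],p=s["position"],r=s["tool_rot"])
E
```

```text
[ 0.6149 -0.0718  0.2173] [-3.1414  0.0014  2.8885] [ 0.2777  0.7296 -0.8038] [-0.2488  0.5585  0.4034  1.6485 -0.2519  0.9849  1.5572]
```

View pics/w3.png

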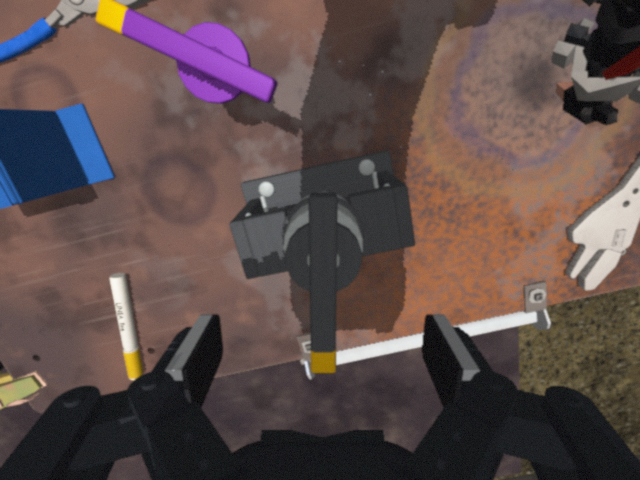

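The wrist view shows the bar upright in the image at column 323 (yellow end at (323,362)), so the screw held its angle. Lowering and regripping.

Emit:
move_arm(
  jaw=[0,0,0,0,0],
  dp=[
    [0,0,0.02],
    [0,0,0.024],
    [0,0,0.0155],
    [0,0,0],
    [0,0,0],
  ],
  rotation=[
    [0,0,0],
    [0,0,0],
    [0,0,0],
    [0,0,0],
    [0,0,0],
  ],
)

```text
clock: 36.0
position: [0.6149, -0.0712, 0.1689]
tool_rot: [-3.142, 0.001, 2.89]
force: [0.1, 1.0, -0.9]
grip_width: 0.0855
```

Emit:
move_arm(
  jaw=[255,255,255,255,255,255,255,255,255,255],
  dp=[
    [0,0,0],
    [0,0,0],
    [0,0,0],
    [0,0,0],
    [0,0,0],
    [0,0,0],
    [0,0,0],
    [0,0,0],
    [0,0,0],
    [0,0,0],
  ],
  rotation=[
    [0,0,0],
    [0,0,0],
    [0,0,0],
    [0,0,0],
    [0,0,0],
    [0,0,0],
    [0,0,0],
    [0,0,0],
    [0,0,0],
    [0,0,0],
  ],
)

```text
clock: 37.25
position: [0.6148, -0.0711, 0.1686]
tool_rot: [3.142, 0.0, 2.89]
force: [-0.6, 0.5, 5.0]
grip_width: 0.0128
```

Emit:
move_arm(
  jaw=[255,255,255,255,255,255,255,255,255,255],
  dp=[
    [0,0,0.0002],
    [0,0,0.0002],
    [0,0,0.0002],
    [0,0,0.0002],
    [0,0,0.0002],
    [0,0,0.0002],
    [0,0,0.0002],
    [0,0,0.0002],
    [0,0,0.0002],
    [0,0,0.0002],
  ],
  rotation=[
    [0,0,0.02],
    [0,0,0.032],
    [0,0,0.032],
    [0,0,0.032],
    [0,0,0.032],
    [0,0,0.032],
    [0,0,0.032],
    [0,0,0.032],
    [0,0,0.032],
    [0,0,0.032],
  ],
)

```text
clock: 38.5
position: [0.6146, -0.0714, 0.1671]
tool_rot: [-3.142, 0.0, 1.919]
force: [-1.5, -1.6, 6.2]
grip_width: 0.0128
```

Emit:
move_arm(
  jaw=[255,255,255,255,255,255,255,255,255,255],
  dp=[
    [0,0,0.0002],
    [0,0,0.0002],
    [0,0,0.0002],
    [0,0,0.0002],
    [0,0,0.0002],
    [0,0,0.0002],
    [0,0,0.0002],
    [0,0,0.0002],
    [0,0,0.0002],
    [0,0,0.0002],
  ],
  rotation=[
    [0,0,0.032],
    [0,0,0.032],
    [0,0,0.032],
    [0,0,0.032],
    [0,0,0.032],
    [0,0,0.032],
    [0,0,0.032],
    [0,0,0.032],
    [0,0,0.032],
    [0,0,0.032],
  ],
)

```text
clock: 39.75
position: [0.6147, -0.0712, 0.1655]
tool_rot: [3.142, -0.0, 0.914]
force: [-1.8, 0.7, 7.8]
grip_width: 0.0127
```

Emit:
move_arm(
  jaw=[255,255,255,255,255,255,255,255,255,255],
  dp=[
    [0,0,0.0002],
    [0,0,0.0002],
    [0,0,0.0002],
    [0,0,0.0002],
    [0,0,0.0002],
    [0,0,0.0002],
    [0,0,0.0002],
    [0,0,0.0002],
    [0,0,0.0002],
    [0,0,0],
  ],
  rotation=[
    [0,0,0.032],
    [0,0,0.032],
    [0,0,0.032],
    [0,0,0.032],
    [0,0,0.032],
    [0,0,0.032],
    [0,0,0.032],
    [0,0,0.032],
    [0,0,0.032],
    [0,0,0.02],
  ],
)

```text
clock: 41.0
position: [0.6148, -0.071, 0.164]
tool_rot: [-3.142, -0.0, -0.053]
force: [-1.4, 1.1, 4.8]
grip_width: 0.013
```

Emit:
move_arm(
  jaw=[255,255,255,255],
  dp=[
    [0,0,0],
    [0,0,0],
    [0,0,0],
    [0,0,0],
  ],
  rotation=[
    [0,0,0],
    [0,0,0],
    [0,0,0],
    [0,0,0],
  ],
)

```text
clock: 41.5
position: [0.6148, -0.071, 0.1639]
tool_rot: [-3.141, -0.0, -0.05]
force: [0.1, -0.1, 5.2]
grip_width: 0.0129
```

```bash
python3 - <<'E'
from h import *
s=bot.observe();print(s["clock"],s["position"],s["tool_rot"],s["force"],s["moment"],s["qpos"])
im=grab_frame("scene");t=grab_frame("top")
cv2.imwrite("pics/crop6.png",np.hstack([cv2.resize(im[120:220,240:340],(400,400),interpolation=cv2.INTER_CUBIC),cv2.resize(t[130:250,190:310],(400,400),interpolation=cv2.INTER_CUBIC)]))
E
```

```text
41.5 [ 0.6148 -0.071   0.1639] [-3.1415 -0.0001 -0.0505] [ 0.0725 -0.136   5.1868] [0.236  0.1002 0.0029] [-0.6147  0.9107  1.1204  1.7138 -0.9057  1.1287 -0.8337]
```

View pics/crop6.png

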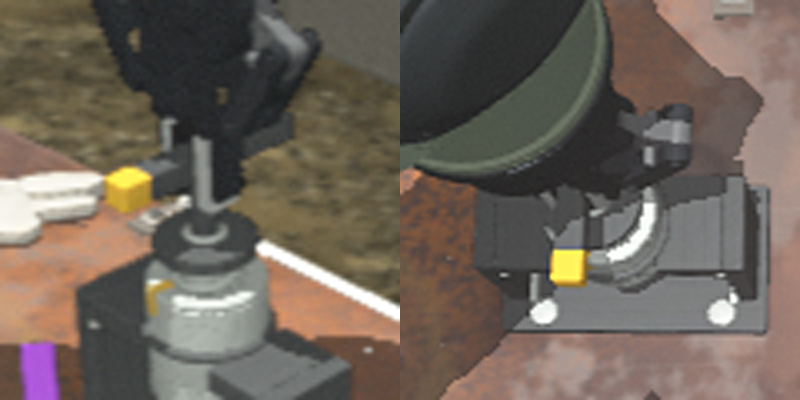

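The final crop shows the screw upright with its collar low over the boss and its yellow end by the mark, slightly anticlockwise. Handing in.

```bash
python3 - <<'E'
from h import *
s=bot.observe();print(s["position"],s["force"],s["grip_width"],np.abs(s["qd"]).max())
print(workorder.job_done())
E
```

```text
[ 0.6148 -0.071   0.164 ] [-0.5284  0.169   5.4902] 0.013318428882794425 0.0018239728397077151
the job is handed in; nothing more can be done
None
```

I handed the job in at about 41.6 s: the screw is upright in the boss, turned one full turn in from where it dropped, and still gripped at 60 N. The hand-in gave no verdict.

- **Seating:** I set the screw down with its yellow end about 0.38 rad clockwise of the mark. It seated on the thread at about 18–24 N.
- **Drop:** Turning anticlockwise, I felt the support vanish about 0.1–0.15 rad past the mark. I let the screw down there until it seated again.
- **Full turn:** I then turned it clockwise about 6.2 rad, releasing and regripping once halfway. The tool went down about 10 mm, which matches the thread pitch, and the vertical force reading stayed within about 4–8 N whenever I checked it.

**Last checks**
- The yellow end is about 0.25 rad anticlockwise of the mark.
- The tool is vertical and still, and the vertical force reading is about 5 N.
- I estimate the thread end at 30–31 mm above the boss's origin, inside the 27.5–35.2 mm allowed. That figure comes from the arm's readings, not from a separate image measurement.
- I did not separately check that the tube, cutters and marker stayed put; nothing touched them as far as I saw.

**One disagreement:** the drop measured about 8 mm at the tool, against about 9 mm expected. The likely cause is about 1 mm of slip in the grip. That still fits the allowed range.

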